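Balance the weighted tea paddle on the ridge

ROBOT

A 7-joint arm with a two-finger parallel gripper is mounted at the origin on the work surface. World frame = base frame: x ahead of the robot, y to its left, z up, the work surface at z = 0. Lengths are in m, angles in rad, forces in N, time in s.
With the tool pointing down it reaches from about 0.425 to 0.925 m from the base axis. Payload 6.8 kg.
Tool frame: the origin (TCP) lies at the very end of the fingers, on their centre line; the grasp point (between the pads) lies 19 mm behind it (r.tcp_to_grasp is the distance from the TCP to the grasp point, in m); z points along the fingers, y is the line along which they close (so a half turn about z gives the same grasp; the last joint's range is limited). The gripper opens to 85 mm and grips with 20 to 120 N. Pads are 22 mm wide; open, the fingers measure 114 mm over their backs; the gripper's body (76 mm by 85 mm) begins 54 mm behind the grasp point. The pads swing forward as they close: fully open they stand 13 mm farther back than shut.
Start: joints at [-1.359, 0.477, 0.022, 1.555, -0.011, 1.109, -0.083], TCP at [0.212, 0.641, 0.231] pointing down, gripper open.
Joint ranges: [-2.96, 2.96], [-0.34, 2.1], [-1.41, 1.46], [0.24, 2.44], [-1.37, 4.51], [0.17, 1.92], [-2.96, 2.96]. Speed limits (rad/s): [2.39, 2.39, 3.14, 3.14, 3.14, 3.14, 3.14].

INTERFACE

Orientations are given as a rotation vector (axis times angle).
In Python, from bench import r gives the robot as it stands.
- The arm moves only by the tool step_arm, never from a script. Its argument "moves" is a list of rows, each a list of 7 numbers: the shift along the tool's x, y, z in mm, then the turn, a rotation vector about the tool's x, y, z in rad, then the finger opening in mm, from 0 to 85.4. A call has 1 to 8 rows; each row is the pose to reach, as a shift and turn from the pose commanded when the call began, along the tool's axes at that moment; what a row does not reach only later rows make up. A row lasts 1/10 s, in which the tool goes at most 50 mm and 8.59 degrees, less where a joint would pass 70% of its speed; a pose out of reach is approached as far as the arm can. A call with a gripper value outside its range is refused whole. The fingers move at their own pace and stop on an object; "grip_force" is the grip in N (left out, the last holds). Time passes only in rows, so rows that repeat a pose let the fingers close. It gives the time, the measured TCP pose, the force, the opening and the grip force at its end, in the units of the state.
- r.get_obs(): the state, without advancing time (a new reading comes with each control period).
- r.grab_frame(name): name is "scene" or "top"; returns a dict with "image" (420x560x3 uint8, red, green, blue), "depth" (420x560 float32, m along the optical axis (not along the pixel's ray), 0 where there is no reading), "mtx" (3x3 intrinsics, pixels), "rvec" (rotation vector, rad) and "tvec" (3), from world to camera coordinates, as OpenCV has them. Camera axes: x right, y down, z forward; pixel columns grow to the right and rows downward; lengths in m; the calibration is good to about 2 mm. A picture is of the moment at which its call begins.
- r.hand_in(): hands the job in; it is judged then, once.
The state is a dict: "clock": time; "joints": joint angles; "qvel": joint speeds; "tau": joint torques, N m; "tcp_pos": TCP position; "orientation": TCP orientation; "contact_force": force on the tool from outside, world axes, zero at the start; "moment": the same for the moment, N m; "grip_width": finger opening in m; "gripper_force": force on a finger pad.
Only numpy, scipy, OpenCV 4.12 (cv2) and the standard library are available. Lean on these libraries where they do the work, as an engineer would, in place of code of your own. Each camera call takes 0.05 s, during which the arm holds its last target. There are 200 camera calls.

TASK

First plug the blue ridge block fully home into the socket of the balance stand, then take the wooden tea paddle from its sloping rack and lay it flat across the ridge at its point of balance, so that it stays level there by itself. A metal slug is hidden somewhere inside the paddle, so its balance point has to be felt or found by trial. The paddle must not touch the bench, and leave the bowl, caddy, whisk and scoop divider where they stand.

Things in the scene. Friction and masses are not known exactly. Their poses are not given: they have to be found in the camera images.
- block_centre (a point): Ridge block, loose, 74 mm tall, 0.3 kg, first standing on the bench on its plug. From below: steel plug 24 x 36 mm (x, y), 22 mm high; blue shoulder slab 46 x 52, 12 high; blue ridge 10 mm thick (x), 22 long (y), 40 high, flat on top. This point is its centre, 37 mm above the plug's foot; z up, y along the ridge.
- ridge_top (a point): Middle of the ridge's flat top (10 x 22 mm) on the ridge block, 37 mm above the block's centre; same axes. The paddle has to cross it along x.
- socket (a point): Balance stand, fixed: dark wooden board 260 x 100 x 32 mm (x, y, z). This point is the centre of the mouth of its socket, in the middle of the top: 26 x 38 mm (x, y), 26 mm deep; z up. The plug fits either way round (half turn); home, the shoulder lies on the board, the block's centre 15 mm and the ridge top 52 mm above this point.
- paddle_mid (a point): Tea paddle, loose, flat bar 200 x 12 mm thick, 0.25 to 0.45 kg: dark handle 30 mm wide (-x 130 mm), pale blade 46 wide (+x 70 mm). This point: mid length, width, thickness; x to the blade, z out of its upper face. A hidden fixed slug puts its centre of mass up to 40 mm either side along x. At first on the rack, x rising at 38 degrees; fingers fit beside its middle.
- blade_end (a point): Middle of the paddle's blade end face, 100 mm from its middle.
- handle_end (a point): Middle of the paddle's handle end face, 100 mm from its middle.
- rack: Sloping pine rack, fixed, base 230 x 100 x 12 mm; origin under its centre, x the level direction in which the slope rises. A bar 18 mm wide at 38 degrees carries the paddle from below; a toe stop and cheeks 33 mm apart hold only its lowest 45 mm, up to 14 mm above the bar, so it lifts off square to the slope. Top about 180 mm with the paddle.
- bowl: Bystander: tan stoneware bowl, 116 mm across, 70 mm high; origin under its centre.
- caddy: Bystander: round aluminium caddy with a press button on top, 74 mm across, 109 mm high; origin under its centre.
- whisk: Bystander: bamboo whisk on a green glazed shaper, 72 mm across, 150 mm high; origin under its centre.
- divider: Bystander: slotted wooden block 60 x 130 x 50 mm with three upright bamboo scoops, 170 mm high in all; origin under its centre.
There are look-alikes about, which are no part of the job. Of the things that look like the part that bears block_centre, the middle-sized one is meant.

How it is judged:
By the outcome, as a careful person would: the job done as asked, in the order asked, and still so for the second after the job is handed in, with the robot touching nothing.
It also fails if it takes over 61 s, if anything falls off the work surface, if the arm or the gripper's body presses on something with over 40 N, if the wrist force passes 120 N, or if a joint passes its speed limit or range.

## Working session

There is one attempt and no reset: what is moved stays moved. The work goes in short steps, Python scripts to look and compute and a tool call to move; the robot and the scene stay as the last step left them, time stands still between calls to the robot, and variables do not carry over. Pictures are saved under pics/ and viewed, at most 10 in all, crops included, and the job is handed in when it is done.

Besides the shell and the picture viewer there is one more tool, called by a JSON object that holds its "method" and its "body". step_arm: Moves the arm, as the interface text tells. Its arguments: {"type":"object","properties":{"moves":{"type":"array","items":{"type":"array","items":{"type":"number"}}},"grip_force":{"type":"number"}},"required":["moves"]}

```bash
mkdir -p pics; cat > h.py <<'E'
import numpy as np, cv2
from scipy.spatial.transform import Rotation as R
from bench import r
def grab(n):
    f=r.grab_frame(n); M,_=cv2.Rodrigues(np.array(f["rvec"],float)); t=np.array(f["tvec"],float).ravel()
    K=np.array(f["mtx"]); d=f["depth"]; v,u=np.mgrid[:d.shape[0],:d.shape[1]]
    P=np.stack([(u-K[0,2])*d/K[0,0],(v-K[1,2])*d/K[1,1],d],-1)
    W=(P-t)@M   # M^T (P-t)
    W[d==0]=np.nan
    np.savez(f"{n}.npz",im=f["image"],W=W,M=M,t=t,K=K)
    return f["image"],W
def save(im,name): cv2.imwrite("pics/"+name,cv2.cvtColor(im,cv2.COLOR_RGB2BGR))
E
python3 - <<'E'
from h import *
for n in("scene","top"):
    im,W=grab(n); save(im,n+"0.png")
print(r.get_obs())
E
```

```text
{'clock': 0.1, 'joints': array([-1.35909232,  0.47769388,  0.0223606 ,  1.55634267, -0.01149548,
        1.10934066, -0.08312986]), 'qvel': array([ 0.000704  , -0.00205889, -0.0001718 , -0.00233968,  0.00158316,
        0.00067462,  0.00012051]), 'tau': array([ 4.28233398e-03, -5.97763145e+01,  1.61338817e+00, -2.81953901e+01,
        1.27919280e-02,  5.05331976e-03,  5.94342350e-05]), 'tcp_pos': array([0.21205961, 0.64025416, 0.23044329]), 'orientation': array([-5.00224406e-01, -3.10137735e+00,  2.59298655e-03]), 'contact_force': array([-0.76343219,  0.10837553,  0.38808238]), 'moment': array([-0.00021152,  0.00139068, -0.03094633]), 'gripper_force': 0.0, 'grip_width': 0.08530425571600297}
```

View pics/scene0.png

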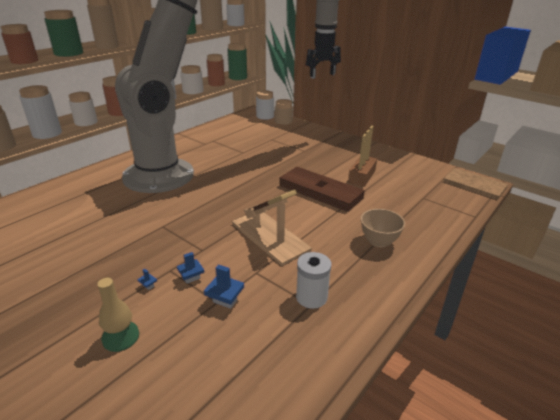

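View pics/top0.png

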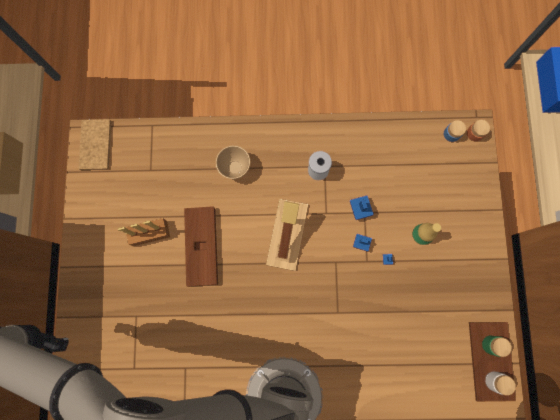

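Three blue candidates in the top view: small (388,259), middle (363,242) and large (362,208). The middle one at (363,242), or scene (190,268), fits the "middle-sized" description. I'll confirm it with a crop and measurements.

```bash
cat > meas.py <<'E'
from h import *
T=np.load("top.npz");S=np.load("scene.npz")
def blue(im):
    h=cv2.cvtColor(im,cv2.COLOR_RGB2HSV); return ((h[...,0]>100)&(h[...,0]<125)&(h[...,1]>150)&(h[...,2]>50)).astype(np.uint8)
for nm,D in(("top",T),("scene",S)):
    W=D["W"]; n,l,st,c=cv2.connectedComponentsWithStats(blue(D["im"]))
    for i in range(1,n):
        if st[i,4]<20: continue
        p=W[(l==i)]; p=p[~np.isnan(p[:,0])]
        if len(p)==0 or abs(p[:,0].mean())>1.2 : continue
        z=p[:,2]; sh=p[(z>z.max()*0.3)&(z<z.max()*.6)]
        print(nm,c[i].round(),st[i,4],"z",np.percentile(z,[2,50,98]).round(3),"mean",p.mean(0).round(3),"rect",[np.round(a,3) for a in cv2.minAreaRect(p[:,:2].astype(np.float32)*1000)])
        rp=p[z>z.max()-0.012]; print("   ridge",np.round(rp.mean(0),4),len(rp))
def pick(D,u0,u1,v0,v1,z0,z1):
    q=D["W"][v0:v1,u0:u1].reshape(-1,3); q=q[(q[:,2]>z0)&(q[:,2]<z1)]; return q
def rect(q): return [np.round(a,1) for a in cv2.minAreaRect(q[:,:2].astype(np.float32)*1000)]
q=pick(T,175,230,195,300,.026,.036); print("board",len(q),rect(q),q[:,2].mean())
q=pick(T,255,320,190,280,.008,.016); print("rackbase",len(q),rect(q))
for nm,b in(("bowl",(205,260,140,190)),("caddy",(300,340,140,190)),("divider",(110,185,210,250)),("whisk",(405,450,215,250))):
    q=pick(T,*b,.03,.3); print(nm,rect(q),q[:,2].max())
# paddle from both clouds
for nm,D,b in(("top",T,(255,320,190,280)),("scene",S,(225,320,180,260))):
    q=pick(D,*b,.03,.3); print(nm,"paddle-ish",len(q),rect(q),q[:,2].max())
im=T["im"]; a=cv2.resize(im[185:280,250:410],(800,475),interpolation=cv2.INTER_CUBIC)
save(a,"c1.png")
E
python3 meas.py
```

```text
top [361. 207.] 314 z [0.039 0.046 0.1  ] mean [ 0.594 -0.264  0.054] rect [array([ 595.293, -265.88 ]), array([64.777, 58.399]), np.float64(16.476)]
   ridge [ 0.5967 -0.2667  0.0972] 42
top [362. 242.] 165 z [0.026 0.035 0.078] mean [ 0.48  -0.264  0.041] rect [array([ 481.091, -265.598]), array([46.635, 38.735]), np.float64(73.084)]
   ridge [ 0.4817 -0.2643  0.0753] 19
top [387. 259.] 66 z [0.017 0.023 0.052] mean [ 0.425 -0.346  0.028] rect [array([ 426.071, -347.643]), array([24.741, 26.66 ]), np.float64(87.562)]
   ridge [ 0.4262 -0.3477  0.0494] 12
scene [502.  54.] 1960 z [0.187 0.288 0.361] mean [0.673 1.305 0.285] rect [array([ 661.647, 1380.416]), array([273.29 , 108.495]), np.float64(88.767)]
   ridge [0.6652 1.3538 0.3587] 351
board 1909 [array([481.9, 268.8]), array([260.2, 102.1]), np.float64(2.8)] 0.03133788188662192
rackbase 983 [array([520. ,  -9.9]), array([299.3, 197.1]), np.float64(7.0)]
bowl [array([754.6, 156.2]), array([113.2, 110.4]), np.float64(1.0)] 0.07720050260699463
caddy [array([ 737.7, -131.7]), array([72.3, 72.3]), np.float64(64.2)] 0.11364745890761249
divider [array([541.3, 412.8]), array([ 67.2, 204.5]), np.float64(16.3)] 0.17583723815248958
whisk [array([ 505.2, -468.5]), array([59.8, 48.1]), np.float64(30.1)] 0.15652386193802795
top paddle-ish 752 [array([509.8, -18.2]), array([ 45.9, 172.1]), np.float64(77.5)] 0.18074790693137202
scene paddle-ish 1068 [array([522.2,  18. ]), array([208.1, 495.8]), np.float64(34.6)] 0.1762051926185052
```

View pics/c1.png

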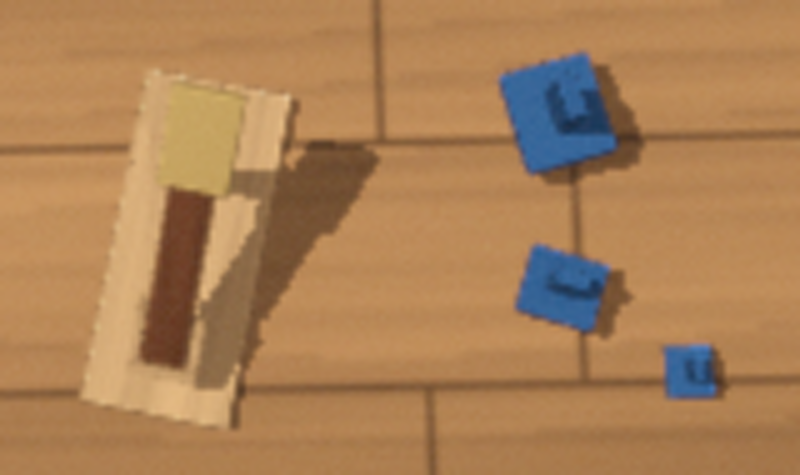

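The crop shows the small (690,372), middle (565,287) and large (560,115) blocks. Their tops are about 50, 75 and 97 mm high, so the middle block at top-view (363,242) is confirmed (74 mm). Next I'll fit the block, board and paddle more closely.

```bash
cat > meas2.py <<'E'
from h import *
T=np.load("top.npz");S=np.load("scene.npz")
def rect(q): 
    c,s,a=cv2.minAreaRect(q[:,:2].astype(np.float32)*1000); return np.round(c,1),np.round(s,1),round(a,1)
def near(D,c,rad,z0,z1):
    W=D["W"]; m=(np.hypot(W[...,0]-c[0],W[...,1]-c[1])<rad)&(W[...,2]>z0)&(W[...,2]<z1); return W[m],np.argwhere(m),m
for nm,D in(("top",T),("scene",S)):
    q,px,_=near(D,(.481,-.265),.05,.028,.044); print(nm,"slab",len(q),rect(q),q.mean(0).round(4))
    q,px,_=near(D,(.481,-.265),.05,.058,.09); print(nm,"ridge",len(q),rect(q),q.mean(0).round(4),q[:,2].max())
    q,px,_=near(D,(.482,.269),.17,.027,.037); print(nm,"board",len(q),rect(q),q[:,2].mean())
    # socket: low brightness/depth below board
    q,px,_=near(D,(.482,.269),.035,-.01,.022); print(nm,"socket floor",len(q), rect(q) if len(q)>3 else 0,q.mean(0) if len(q) else 0)
    q,px,m=near(D,(.515,-.01),.13,.03,.2); im=D["im"].astype(int)
    # plane fit around the slope via RANSAC-ish: normal pitch 38
    rng=np.random.default_rng(0); best=None
    for _ in range(800):
        a=q[rng.choice(len(q),3,False)]; n=np.cross(a[1]-a[0],a[2]-a[0]); 
        if np.linalg.norm(n)<1e-6: continue
        n/=np.linalg.norm(n); n*=np.sign(n[2]); 
        if abs(n[2]-np.cos(np.radians(38)))>.06: continue
        inl=abs((q-a[0])@n)<.003
        if best is None or inl.sum()>best[0]: best=(inl.sum(),inl)
    i=q[best[1]]; c=i.mean(0); n=np.linalg.svd(i-c)[2][2]; n*=np.sign(n[2])
    xd=np.array([-n[0]*0,0,1.])-n*n[2]; xd/=np.linalg.norm(xd); yd=np.cross(n,xd)
    l=(i-c)@xd; w=(i-c)@yd
    rc=cv2.minAreaRect(np.c_[l,w].astype(np.float32)*1000)
    hi=l>np.percentile(l,99)-.03; lo=(l<np.percentile(l,1)+.06)&(l>np.percentile(l,1)+.0)
    ld=[np.median(w[(l>=b)&(l<b+.02)]) for b in np.arange(l.min(),l.max(),.02)]
    ww=[np.ptp(w[(l>=b)&(l<b+.02)]) for b in np.arange(l.min(),l.max(),.02)]
    print(nm,"paddle inl",best[0],len(q),"n",n.round(3),"tilt",np.degrees(np.arccos(n[2])).round(1),"c",c.round(4),"l",l.min().round(4),l.max().round(4),"xd",xd.round(3))
    print("  centerline mm",np.round(np.array(ld)*1000,1),"widths",np.round(np.array(ww)*1000))
E
python3 meas2.py
python3 - <<'E'
import sys; sys.path.insert(0,'.')
import os; os.chdir('.')
from h import *
T=np.load("top.npz");S=np.load("scene.npz")
a=[cv2.resize(S["im"][240:300,170:230],(400,400),interpolation=cv2.INTER_CUBIC),cv2.resize(T["im"][222:262,342:382],(400,400),interpolation=cv2.INTER_CUBIC)]
save(np.hstack(a),"c2.png")
E
```

```text
top slab 177 (array([ 481.8, -265.9]), array([51.9, 46.1]), 71.6) [ 0.4815 -0.2642  0.0345]
top ridge 28 (array([ 481.2, -265.2]), array([21.9,  9.3]), 76.4) [ 0.4811 -0.2649  0.0721] 0.08326298591671413
top board 1956 (array([479.1, 325.5]), array([260.2, 215.7]), 2.8) 0.03186604932299855
top socket floor 85 (array([482.6, 271.4]), array([25.2, 35.5]), 1.2) [0.48414694 0.27282321 0.00771514]
top paddle inl 550 752 n [-0.613  0.099  0.784] tilt 38.4 c [ 0.5154 -0.0195  0.1181] l -0.116 0.0955 xd [ 0.774 -0.125  0.621]
  centerline mm [10.3  3.   5.   1.2  2.3  0.2 -1.8 -3.7 -1.5 -4.5 -3.7] widths [42. 45. 42. 30. 29. 29. 29. 44. 46. 45. 44.]
scene slab 286 (array([ 482.6, -269. ]), array([51.9, 49.8]), 70.4) [ 0.4879 -0.273   0.0342]
scene ridge 81 (array([ 483.5, -269.2]), array([21.3, 14. ]), 74.9) [ 0.4848 -0.2702  0.0685] 0.07548125548036315
scene board 1363 (array([479.6, 306.4]), array([262.2, 190.1]), 3.4) 0.031055594689579982
scene socket floor 25 (array([470.5, 285.5]), array([25.7, 19.2]), 40.9) [0.47282508 0.28328123 0.01495313]
scene paddle inl 157 751 n [-0.594  0.339  0.73 ] tilt 43.1 c [ 0.5269 -0.0351  0.113 ] l -0.1183 0.0913 xd [ 0.634 -0.362  0.683]
  centerline mm [-16.1 -17.9 -16.6 -10.6  -4.3  -1.1   4.4  -4.3   1.3  25.4  16.7] widths [42. 48. 19.  4.  5. 12. 11. 20. 36. 48. 25.]
```

View pics/c2.png

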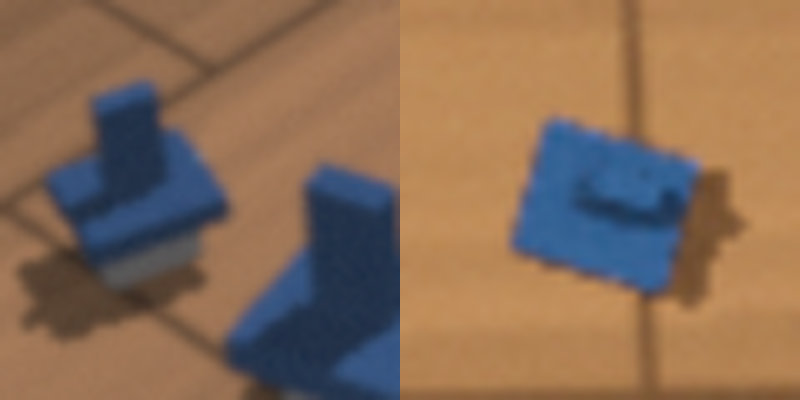

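Left panel: the scene view of the block, with the ridge at (127,140), the shoulder, and the steel plug standing on the bench. Right panel: the top view, slab centre (605,205). The block is at (0.482,-0.266) with yaw about -18°. The board is at (0.482,0.269) with yaw about 2.8°. I'm moving now.

{"method": "step_arm", "body": {"moves": [[-396,-280,-20,0,0,1.2,85],[-396,-280,-20,0,0,1.2,85],[-396,-280,-20,0,0,1.2,85],[-396,-280,-20,0,0,1.2,85],[-396,-280,-20,0,0,1.2,85],[-396,-280,-20,0,0,1.2,85],[-396,-280,-20,0,0,1.2,85],[-396,-280,-20,0,0,1.2,85]], "grip_force": 60}}

```text
clock: 0.9
tcp_pos: [0.4501, 0.3172, 0.2478]
orientation: [-2.171, -2.271, 0.0]
contact_force: [0.8, 0.4, -0.3]
grip_width: 0.085
gripper_force: 0.0
```

```bash
cat > go.py <<'E'
import sys
from h import *
# usage: go.py x y z yaw(deg of tool y) [tilt deg: tool z leans toward +heading] : target TCP (mm)
def target(yaw,tilt=0):
    yv=np.array([np.cos(np.radians(yaw)),np.sin(np.radians(yaw)),0]); z=np.array([0,0,-1.])
    Rm=np.c_[np.cross(yv,z),yv,z]
    return R.from_matrix(Rm)*R.from_rotvec([0,np.radians(tilt),0])
def to(p,yaw,tilt=0):
    o=r.get_obs(); C=R.from_rotvec(o["orientation"]); d=C.inv().apply(np.array(p)/1000-o["tcp_pos"])*1000
    w=(C.inv()*target(yaw,tilt)).as_rotvec()
    print("shift",d.round(1),"turn",w.round(3),"n",int(max(np.linalg.norm(d)/50,np.degrees(np.linalg.norm(w))/8.59))+1)
def st():
    o=r.get_obs(); C=R.from_rotvec(o["orientation"]).as_matrix()
    print("t",round(o["clock"],2),"tcp",(o["tcp_pos"]*1000).round(1),"yaw",np.degrees(np.arctan2(C[1,1],C[0,1])).round(2),"z",C[:,2].round(4),"F",np.round(o["contact_force"],2),"M",np.round(o["moment"],3),"w",round(o["grip_width"]*1000,1),"gf",round(o["gripper_force"],1),"j",o["joints"].round(2))
if __name__=="__main__":
    st(); a=[float(v) for v in sys.argv[1:]]
    if a: to(a[:3],*a[3:])
E
python3 go.py 482 -266 160 -18; python3 go.py 482 -266 160 162
```

```text
t 0.9 tcp [450.1 317.2 247.8] yaw 2.57 z [-3.e-04  1.e-04 -1.e+00] F [ 0.81  0.45 -0.33] M [ 0.018 -0.088 -0.023] w 85.0 gf 0.0 j [-1.05  0.26  0.39  1.86 -0.11  1.04 -0.57]
shift [-584.1    5.7   87.7] turn [-0.    -0.     0.359] n 12
t 0.9 tcp [450.1 317.2 247.8] yaw 2.57 z [-3.e-04  1.e-04 -1.e+00] F [ 0.81  0.45 -0.33] M [ 0.018 -0.088 -0.023] w 85.0 gf 0.0 j [-1.05  0.26  0.39  1.86 -0.11  1.04 -0.57]
shift [-584.1    5.7   87.7] turn [ 0.    -0.    -2.783] n 19
```

{"method": "step_arm", "body": {"moves": [[-584,6,0,0,0,0.359,85],[-584,6,0,0,0,0.359,85],[-584,6,0,0,0,0.359,85],[-584,6,0,0,0,0.359,85],[-584,6,0,0,0,0.359,85],[-584,6,0,0,0,0.359,85],[-584,6,0,0,0,0.359,85],[-584,6,0,0,0,0.359,85]]}}

```text
clock: 1.7
tcp_pos: [0.4734, -0.0819, 0.2478]
orientation: [-2.535, -1.855, -0.001]
contact_force: [0.7, 1.3, 0.5]
grip_width: 0.0849
gripper_force: 0.0
```

```bash
python3 go.py 482 -266 100 -18
```

```text
t 1.7 tcp [473.4 -81.9 247.8] yaw -17.63 z [ 3.e-04  6.e-04 -1.e+00] F [0.75 1.26 0.5 ] M [-0.009 -0.102 -0.006] w 84.9 gf 0.0 j [-0.59  0.15  0.71  2.02 -0.11  1.01 -0.13]
shift [-172.9   63.9  147.7] turn [ 0.    -0.001  0.007] n 5
```

{"method": "step_arm", "body": {"moves": [[-173,64,20,0,0,-0.007,50],[-173,64,20,0,0,-0.007,50],[-173,64,20,0,0,-0.007,50],[-173,64,40,0,0,-0.007,50],[-173,64,80,0,0,-0.007,50],[-173,64,125,0,0,-0.007,50],[-173,64,165,0,0,-0.007,50],[-173,64,190,0,0,-0.007,50]]}}

```text
clock: 2.5
tcp_pos: [0.4807, -0.2635, 0.0546]
orientation: [-2.527, -1.861, 0.004]
contact_force: [1.0, 0.2, 0.5]
grip_width: 0.0501
gripper_force: 0.0
```

```bash
python3 go.py 482 -266 42 -18
```

```text
t 2.5 tcp [ 480.7 -263.5   54.6] yaw -17.25 z [-0.004   0.0015 -1.    ] F [1.01 0.22 0.5 ] M [ 0.03   0.012 -0.063] w 50.1 gf 0.0 j [-0.06  0.58  0.59  2.02 -0.51  0.69  0.55]
shift [-2.   2.  12.6] turn [-0.004 -0.     0.013] n 1
```

{"method": "step_arm", "body": {"moves": [[-1,1,14,0,0,0.01,50],[-1,1,14,0,0,0.01,25],[-1,1,14,0,0,0.01,10],[-1,1,14,0,0,0.01,4],[-1,1,14,0,0,0.01,4],[-1,1,14,0,0,0.01,4],[-1,1,14,0,0,0.01,4]]}}

```text
clock: 3.2
tcp_pos: [0.4841, -0.2661, 0.0451]
orientation: [2.537, 1.849, 0.003]
contact_force: [-0.1, -0.3, 6.7]
grip_width: 0.0091
gripper_force: 62.5
```

```bash
python3 go.py 482 -266 300 -18
```

```text
t 3.2 tcp [ 484.1 -266.1   45.1] yaw -17.82 z [ 2.4e-03 -6.0e-04 -1.0e+00] F [-0.12 -0.29  6.74] M [0.069 0.157 0.026] w 9.1 gf 62.5 j [-0.05  0.6   0.58  2.02 -0.53  0.66  0.56]
shift [  -0.5   -1.4 -254.9] turn [ 0.003 -0.     0.003] n 6
```

{"method": "step_arm", "body": {"moves": [[0,0,-50,0,0,0,4],[0,0,-100,0,0,0,4],[0,0,-150,0,0,0,4],[0,0,-200,0,0,0,4],[0,0,-220,0,0,0,4],[0,0,-220,0,0,0,4]]}}

```text
clock: 3.8
tcp_pos: [0.4845, -0.2664, 0.267]
orientation: [2.535, 1.848, 0.007]
contact_force: [1.5, 0.1, -3.6]
grip_width: 0.009
gripper_force: 61.2
```

```bash
python3 go.py 482 269 260 2.8
```

```text
t 3.8 tcp [ 484.5 -266.4  267. ] yaw -17.81 z [ 6.4e-03 -9.0e-04 -1.0e+00] F [ 1.47  0.05 -3.57] M [-0.046 -0.062 -0.014] w 9.0 gf 61.2 j [-0.26  0.3   0.81  1.85 -0.25  1.09  0.33]
shift [ 509.  -166.2    6.5] turn [ 0.006  0.    -0.36 ] n 11
```

{"method": "step_arm", "body": {"moves": [[509,-166,7,0,0,-0.36,4],[509,-166,7,0,0,-0.36,4],[509,-166,7,0,0,-0.36,4],[509,-166,7,0,0,-0.36,4],[509,-166,7,0,0,-0.36,4],[509,-166,7,0,0,-0.36,4],[509,-166,7,0,0,-0.36,4],[509,-166,7,0,0,-0.36,4]]}}

```text
clock: 4.6
tcp_pos: [0.4796, 0.1361, 0.2567]
orientation: [-2.165, -2.274, 0.004]
contact_force: [1.9, 0.2, -3.0]
grip_width: 0.0094
gripper_force: 60.9
```

```bash
python3 go.py 482 269 140 2.8
```

```text
t 4.6 tcp [479.6 136.1 256.7] yaw 2.83 z [-2.9e-03 -8.0e-04 -1.0e+00] F [ 1.87  0.22 -2.95] M [-0.004 -0.066  0.059] w 9.4 gf 60.9 j [-0.86  0.16  0.52  1.96 -0.09  1.04 -0.25]
shift [132.7   9.3 116.6] turn [-0.003  0.001  0.001] n 4
```

{"method": "step_arm", "body": {"moves": [[133,9,20,-0.003,0,0,4],[133,9,20,-0.003,0,0,4],[133,9,40,-0.003,0,0,4],[133,9,80,-0.003,0,0,4],[133,9,115,-0.003,0,0,4],[133,9,140,-0.003,0,0,4],[133,9,157,-0.003,0,0,4],[133,9,157,-0.003,0,0,4]]}}

```text
clock: 5.4
tcp_pos: [0.4806, 0.2657, 0.0974]
orientation: [2.166, 2.275, -0.01]
contact_force: [-0.1, 0.2, -3.1]
grip_width: 0.0089
gripper_force: 60.8
```

```bash
cat > look.py <<'E'
from h import *; import sys
from go import *
st()
im,W=grab("scene"); im2,W2=grab("top")
a=cv2.resize(im[140:230,265:385],(533,400),interpolation=cv2.INTER_CUBIC)
save(a,sys.argv[1])
for n,W,i in(("scene",W,im),("top",W2,im2)):
    h=cv2.cvtColor(i,cv2.COLOR_RGB2HSV); b=(h[...,0]>95)&(h[...,0]<128)&(h[...,1]>110)
    m=b&(np.hypot(W[...,0]-.482,W[...,1]-.269)<.07)
    q=W[m]; print(n,m.sum(),q.mean(0).round(4),np.percentile(q,[2,98],axis=0).round(4).tolist())
    q=q[(q[:,2]<np.median(q[:,2])+.02)]
    if len(q)>10: print(" rect",cv2.minAreaRect(q[:,:2].astype(np.float32)*1000))
E
python3 look.py d1.png
```

```text
t 5.4 tcp [480.6 265.7  97.4] yaw 2.81 z [-0.0039 -0.0049 -1.    ] F [-0.08  0.16 -3.11] M [-0.048  0.022  0.039] w 8.9 gf 60.8 j [-0.92  0.47  0.38  1.99 -0.25  0.74 -0.34]
scene 110 [0.487  0.2522 0.0875] [[0.4656, 0.2347, 0.0796], [0.5041, 0.2815, 0.121]]
 rect ((485.0622253417969, 258.01666259765625), (40.68000793457031, 50.751426696777344), 1.2190150022506714)
top 90 [0.4777 0.2496 0.0956] [[0.4585, 0.2311, 0.0828], [0.5019, 0.2619, 0.2309]]
 rect ((480.62786865234375, 252.31121826171875), (43.09321594238281, 21.935728073120117), 0.07865071296691895)
```

View pics/d1.png

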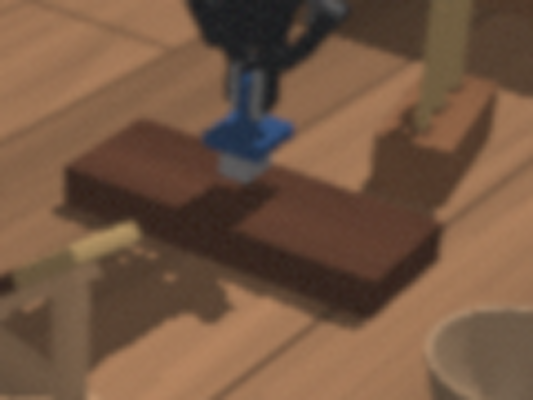

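The block hangs upright over the socket (crop ~(245,150)). I'll measure the slab against the board within each camera.

```bash
python3 - <<'E'
from h import *
c,s=np.cos(np.radians(2.8)),np.sin(np.radians(2.8))
for n in("scene","top"):
    D=np.load(n+".npz");W=D["W"];h=cv2.cvtColor(D["im"],cv2.COLOR_RGB2HSV)
    X=(W[...,0]-.482)*c+(W[...,1]-.269)*s; Y=-(W[...,0]-.482)*s+(W[...,1]-.269)*c; Z=W[...,2]
    m=(abs(X)<.05)&(abs(Y)<.05)&(h[...,1]>110)&(h[...,0]>95)&(h[...,0]<128)&(Z>.080)&(Z<.093)
    print(n,"slab X",np.percentile(X[m],[0,3,97,100]).round(4),"Y",np.percentile(Y[m],[0,3,97,100]).round(4),m.sum(),np.median(Z[m]).round(4))
    b=(abs(X)<.16)&(abs(Y)<.075)&(abs(Z-.0315)<.004)
    v=b&(abs(Y)<.03); hz=b&(abs(X)<.1)
    # edges per column/row
    ex=[(X[b&(abs(Y-y)<.003)].min(),X[b&(abs(Y-y)<.003)].max()) for y in np.arange(-.04,.041,.01)]
    ey=[(Y[b&(abs(X-x)<.003)].min(),Y[b&(abs(X-x)<.003)].max()) for x in np.r_[np.arange(-.11,-.05,.01),np.arange(.06,.12,.01)]]
    print(" board X",np.round(np.median(ex,0),4),"Y",np.round(np.median(ey,0),4)," Y slope",np.round(np.array(ey)[[0,1,-2,-1]],4).tolist())
E
```

```text
scene slab X [-0.0178 -0.0168  0.0212  0.0231] Y [-0.0365 -0.0344  0.0112  0.0143] 94 0.0853
 board X [-0.1279  0.1292] Y [-0.0528  0.0462]  Y slope [[-0.053, 0.0462], [-0.0581, 0.0488], [-0.0558, 0.0461], [-0.0536, 0.0508]]
top slab X [-0.0237 -0.0229  0.0189  0.019 ] Y [-0.028  -0.0276 -0.0068 -0.0048] 74 0.0884
 board X [-0.1279  0.1282] Y [-0.0492  0.0144]  Y slope [[-0.0493, 0.0099], [-0.0493, 0.0133], [-0.0477, 0.0298], [-0.0483, 0.0359]]
```

{"method": "step_arm", "body": {"moves": [[3.5,1,5,0,0,0,4],[3.5,1,12,0,0,0,4],[3.5,1,16,0,0,0,4],[3.5,1,20,0,0,0,4],[3.5,1,23,0,0,0,4],[3.5,1,26,0,0,0,4],[3.5,1,28,0,0,0,4],[3.5,1,28,0,0,0,4]]}}

```text
clock: 6.3
tcp_pos: [0.4852, 0.2714, 0.0767]
orientation: [2.167, 2.274, 0.005]
contact_force: [-11.0, -4.9, 31.6]
grip_width: 0.0091
gripper_force: 66.3
```

```bash
python3 go.py 482 272 55 2.8
```

```text
t 6.3 tcp [485.2 271.4  76.7] yaw 2.77 z [ 0.0023  0.0021 -1.    ] F [-10.97  -4.88  31.62] M [-1.232  2.412 -0.021] w 9.1 gf 66.3 j [-0.91  0.5   0.37  1.99 -0.28  0.69 -0.32]
shift [ 0.7 -3.2 21.7] turn [ 0.002 -0.002 -0.001] n 1
```

{"method": "step_arm", "body": {"moves": [[-0.5,-1,-5,0,0,0,4],[-0.5,-2,-5,0,0,0,4],[-0.5,-2,-2,0,0,0,4],[-0.5,-2.5,0,0,0,0,4],[-0.5,-3,0,0,0,0,4],[-0.5,-3.5,0,0,0,0,4],[-0.5,-3.5,0,0,0,0,4]]}}

```text
clock: 7.0
tcp_pos: [0.4814, 0.2704, 0.0734]
orientation: [2.165, 2.273, 0.003]
contact_force: [1.3, 0.3, -2.6]
grip_width: 0.0089
gripper_force: 60.8
```

```bash
python3 go.py 482 272 55 2.8
```

```text
t 7.0 tcp [481.4 270.4  73.4] yaw 2.8 z [ 3.1e-03 -1.0e-04 -1.0e+00] F [ 1.26  0.35 -2.55] M [-0.01  -0.178 -0.058] w 8.9 gf 60.8 j [-0.91  0.51  0.36  2.   -0.27  0.68 -0.32]
shift [ 1.5  0.6 18.4] turn [0.003 0.    0.   ] n 1
```

It has dropped into the mouth with no contact force. Next I'll press it home.

{"method": "step_arm", "body": {"moves": [[0,0,4,0,0,0,4],[0,0,8,0,0,0,4],[0,0,12,0,0,0,4],[0,0,16,0,0,0,4],[0,0,19,0,0,0,4],[0,0,21,0,0,0,4],[0,0,21,0,0,0,4]]}}

```text
clock: 7.7
tcp_pos: [0.4816, 0.2705, 0.0551]
orientation: [2.167, 2.274, 0.004]
contact_force: [-8.3, -4.4, 28.9]
grip_width: 0.0088
gripper_force: 65.8
```

```bash
python3 go.py 482 272 55 2.8
```

```text
t 7.7 tcp [481.6 270.5  55.1] yaw 2.76 z [ 0.002   0.0016 -1.    ] F [-8.3  -4.36 28.93] M [-0.956  1.881  0.004] w 8.8 gf 65.8 j [-0.9   0.53  0.35  2.01 -0.29  0.65 -0.31]
shift [1.5 0.5 0.1] turn [ 0.002 -0.002 -0.001] n 1
```

Home: TCP is at 55.1 mm, exactly as predicted. I'm releasing the block and heading for the rack.

{"method": "step_arm", "body": {"moves": [[0,0,-3,0,0,0,10],[0,0,-3,0,0,0,40],[0,0,-3,0,0,0,50],[0,0,-3,0,0,0,60],[0,0,-30,0,0,0,60],[0,0,-80,0,0,0,60],[0,0,-130,0,0,0,60],[0,0,-180,0,0,0,60]]}}

```text
clock: 8.5
tcp_pos: [0.4805, 0.2701, 0.234]
orientation: [2.165, 2.273, 0.002]
contact_force: [0.9, 0.9, -0.7]
grip_width: 0.0598
gripper_force: 0.0
```

```bash
python3 go.py 440 100 240 79 -38;python3 - <<'E'
import sys; sys.path.insert(0,'.')
from h import *
im,W=grab("top"); c=(.482,.27)
m=(np.hypot(W[...,0]-c[0],W[...,1]-c[1])<.04)
for a,b in((.038,.05),(.07,.095)):
    q=W[m&(W[...,2]>a)&(W[...,2]<b)]; print(len(q),cv2.minAreaRect(q[:,:2].astype(np.float32)*1000),q[:,2].mean())
E
```

```text
t 8.5 tcp [480.5 270.1 234. ] yaw 2.79 z [ 2.3e-03 -8.0e-04 -1.0e+00] F [ 0.94  0.94 -0.71] M [ 0.078 -0.034 -0.022] w 59.8 gf 0.0 j [-1.    0.28  0.46  1.88 -0.15  1.01 -0.43]
shift [-167.9  -48.7   -6. ] turn [-0.439 -0.559 -1.278] n 10
182 ((484.2528076171875, 270.8096008300781), (67.93115234375, 60.256778717041016), 23.678098678588867) 0.04350862285623715
21 ((479.91168212890625, 268.51434326171875), (19.902843475341797, 7.062763214111328), 87.25312042236328) 0.08447700185269044
```

{"method": "step_arm", "body": {"moves": [[-168,-49,-6,-0.44,-0.56,-1.28,60],[-168,-49,-6,-0.44,-0.56,-1.28,60],[-168,-49,-6,-0.44,-0.56,-1.28,60],[-168,-49,-6,-0.44,-0.56,-1.28,60],[-168,-49,-6,-0.44,-0.56,-1.28,60],[-168,-49,-6,-0.44,-0.56,-1.28,60],[-168,-49,-6,-0.44,-0.56,-1.28,60],[-168,-49,-6,-0.44,-0.56,-1.28,60]]}}

```text
clock: 9.35
tcp_pos: [0.44, 0.1008, 0.2384]
orientation: [0.561, 2.52, -0.068]
contact_force: [0.7, 0.3, 0.7]
grip_width: 0.0601
gripper_force: 0.0
```

```bash
python3 go.py 454 -8 190 79 -38
```

```text
t 9.35 tcp [440.  100.8 238.4] yaw 66.01 z [ 0.5068 -0.1628 -0.8466] F [0.65 0.25 0.71] M [ 0.202  0.558 -0.028] w 60.1 gf 0.0 j [-1.08 -0.12  0.35  2.4   0.83  0.73 -0.2 ]
shift [-26.2 -96.8  65.8] turn [-0.075 -0.097 -0.224] n 3
```

```bash
python3 go.py 490 -12 205 79 -38
```

```text
t 9.35 tcp [440.  100.8 238.4] yaw 66.01 z [ 0.5068 -0.1628 -0.8466] F [0.65 0.25 0.71] M [ 0.202  0.558 -0.028] w 60.1 gf 0.0 j [-1.08 -0.12  0.35  2.4   0.83  0.73 -0.2 ]
shift [-63.  -84.8  72. ] turn [-0.075 -0.097 -0.224] n 3
```

{"method": "step_arm", "body": {"moves": [[-63,-85,72,-0.075,-0.097,-0.224,60],[-63,-85,72,-0.075,-0.097,-0.224,60],[-63,-85,72,-0.075,-0.097,-0.224,60],[-63,-85,72,-0.075,-0.097,-0.224,60],[-63,-85,72,-0.075,-0.097,-0.224,60]]}}

```text
clock: 9.85
tcp_pos: [0.4716, 0.0467, 0.2326]
orientation: [0.371, 2.466, -0.087]
contact_force: [0.5, -0.1, 0.3]
grip_width: 0.0603
gripper_force: 0.0
```

```bash
python3 go.py 491 -15 143 79 -38; python3 go.py 527 -22 96 79 -38
```

```text
t 9.85 tcp [471.6  46.7 232.6] yaw 73.41 z [ 0.586  -0.1519 -0.7959] F [ 0.53 -0.08  0.3 ] M [0.168 0.619 0.022] w 60.3 gf 0.0 j [-0.24 -0.06 -0.29  2.42  1.01  0.51 -0.1 ]
shift [ 24.5 -56.   92. ] turn [-0.038 -0.012 -0.094] n 3
t 9.85 tcp [471.6  46.7 232.6] yaw 73.41 z [ 0.586  -0.1519 -0.7959] F [ 0.53 -0.08  0.3 ] M [0.168 0.619 0.022] w 60.3 gf 0.0 j [-0.24 -0.06 -0.29  2.42  1.01  0.51 -0.1 ]
shift [ 23.9 -53.8 151.6] turn [-0.038 -0.012 -0.094] n 4
```

{"method": "step_arm", "body": {"moves": [[24,-56,92,-0.038,-0.012,-0.094,60],[24,-56,92,-0.038,-0.012,-0.094,60],[24,-56,92,-0.038,-0.012,-0.094,60],[24,-56,92,-0.038,-0.012,-0.094,60],[24,-56,92,-0.038,-0.012,-0.094,60],[24,-56,92,-0.038,-0.012,-0.094,60]]}}

```text
clock: 10.45
tcp_pos: [0.4859, -0.0092, 0.1369]
orientation: [0.216, 2.544, -0.175]
contact_force: [0.4, 0.5, -1.5]
grip_width: 0.06
gripper_force: 0.0
```

```bash
python3 go.py 527 -22 96 79 -38; python3 - <<'E'
import os,sys; sys.path.insert(0,'.'); os.chdir('.')
from h import *
im,W=grab("scene"); save(cv2.resize(im[150:270,215:335],(600,600),interpolation=cv2.INTER_CUBIC),"e1.png")
E
```

```text
t 10.45 tcp [485.9  -9.2 136.9] yaw 78.91 z [ 0.5365 -0.1712 -0.8264] F [ 0.44  0.48 -1.5 ] M [0.209 0.661 0.028] w 60.0 gf 0.0 j [ 0.76  0.38 -1.23  2.43  1.57  0.71 -0.31]
shift [-12.5  -1.5  58. ] turn [-0.064 -0.07   0.045] n 2
```

View pics/e1.png

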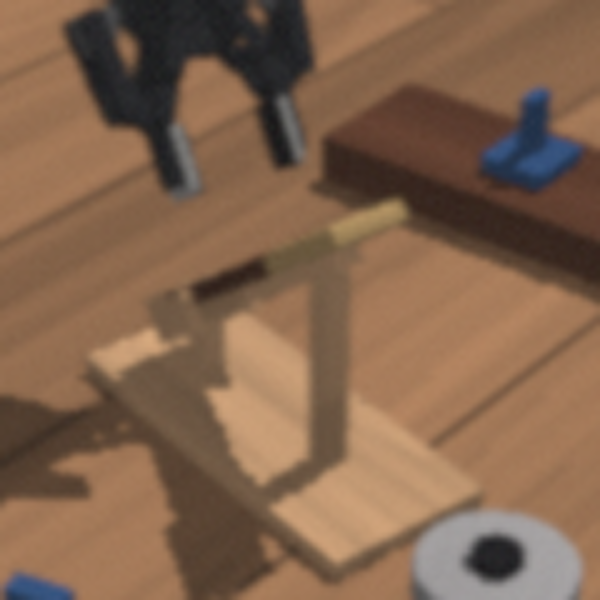

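The picture shows the block home at crop (530,150). The open fingers at crop (185,185) and (285,155) sit above the paddle's middle. I'll continue down the slope normal in part steps, because j4 is near its limit.

{"method": "step_arm", "body": {"moves": [[-10,0,10,-0.03,-0.03,0.02,60],[-12,-1,20,-0.064,-0.07,0.045,60],[-12,-1,28,-0.064,-0.07,0.045,60],[-12,-1,35,-0.064,-0.07,0.045,60],[-12,-1,35,-0.064,-0.07,0.045,60]]}}

```text
clock: 11.0
tcp_pos: [0.5171, -0.0173, 0.1142]
orientation: [0.239, 2.476, -0.086]
contact_force: [-0.2, 0.9, 0.0]
grip_width: 0.0604
gripper_force: 0.0
```

```bash
python3 go.py 527 -22 96 79 -38
```

```text
t 11.0 tcp [517.1 -17.3 114.2] yaw 78.9 z [ 0.5979 -0.1198 -0.7925] F [-0.24  0.93  0.01] M [0.116 0.671 0.001] w 60.4 gf 0.0 j [ 0.91  0.71 -1.41  2.44  1.83  0.95 -0.39]
shift [ 2.7 -2.7 20.9] turn [-0.004 -0.007  0.001] n 1
```

{"method": "step_arm", "body": {"moves": [[2,-2,10,0,0,0,60],[2,-2,18,0,0,0,60],[2,-2,21,0,0,0,60],[2,-2,21,0,0,0,40],[2,-2,21,0,0,0,22],[2,-2,21,0,0,0,22],[2,-2,21,0,0,0,22]], "grip_force": 80}}

```text
clock: 11.7
tcp_pos: [0.5286, -0.0214, 0.0989]
orientation: [0.238, 2.471, -0.086]
contact_force: [-3.8, -0.6, 6.5]
grip_width: 0.0286
gripper_force: 79.4
```

```bash
python3 go.py 527 -22 96 79 -38
```

```text
t 11.7 tcp [528.6 -21.4  98.9] yaw 78.95 z [ 0.6023 -0.1205 -0.7892] F [-3.81 -0.61  6.52] M [ 0.008  0.599 -0.267] w 28.6 gf 79.4 j [ 0.88  0.75 -1.36  2.42  1.89  0.98 -0.4 ]
shift [ 2.9 -0.9  1.4] turn [-0.003 -0.002  0.001] n 1
```

{"method": "step_arm", "body": {"moves": [[0,0,-10,0,0,0,22],[0,0,-20,0,0,0,22],[0,0,-30,0,0,0,22],[0,0,-40,0,0,0,22],[0,0,-40,0,0,0,22]]}}

```text
clock: 12.2
tcp_pos: [0.5111, -0.0166, 0.1329]
orientation: [0.239, 2.476, -0.09]
contact_force: [0.5, -0.6, -4.0]
grip_width: 0.0283
gripper_force: 80.0
```

```bash
python3 go.py 540 -20 220 85 -10
```

```text
t 12.2 tcp [511.1 -16.6 132.9] yaw 78.86 z [ 0.5977 -0.1225 -0.7923] F [ 0.46 -0.62 -4.02] M [ 0.189  0.951 -0.017] w 28.3 gf 80.0 j [ 0.93  0.6  -1.41  2.44  1.77  0.87 -0.37]
shift [-76.2   1.8 -51.3] turn [-0.049  0.481 -0.097] n 4
```

```bash
python3 go.py 545 -10 250 85 -38;  python3 go.py 545 0 280 92.8 0
```

```text
t 12.2 tcp [511.1 -16.6 132.9] yaw 78.86 z [ 0.5977 -0.1225 -0.7923] F [ 0.46 -0.62 -4.02] M [ 0.189  0.951 -0.017] w 28.3 gf 80.0 j [ 0.93  0.6  -1.41  2.44  1.77  0.87 -0.37]
shift [-96.9  12.4 -73.3] turn [-0.07  -0.007 -0.081] n 3
t 12.2 tcp [511.1 -16.6 132.9] yaw 78.86 z [ 0.5977 -0.1225 -0.7923] F [ 0.46 -0.62 -4.02] M [ 0.189  0.951 -0.017] w 28.3 gf 80.0 j [ 0.93  0.6  -1.41  2.44  1.77  0.87 -0.37]
shift [-113.7   22.   -98.3] turn [-0.086  0.652 -0.233] n 5
```

{"method": "step_arm", "body": {"moves": [[-40,6,-30,0,0,0,22],[-75,12,-58,-0.02,0.12,-0.05,22],[-114,22,-98,-0.086,0.652,-0.233,22],[-114,22,-98,-0.086,0.652,-0.233,22],[-114,22,-98,-0.086,0.652,-0.233,22],[-114,22,-98,-0.086,0.652,-0.233,22],[-114,22,-98,-0.086,0.652,-0.233,22],[-114,22,-98,-0.086,0.652,-0.233,22]]}}

```text
clock: 13.0
tcp_pos: [0.5461, -0.0005, 0.2804]
orientation: [0.082, -3.136, -0.003]
contact_force: [1.5, -1.2, -4.4]
grip_width: 0.0284
gripper_force: 80.2
```

```bash
python3 go.py 482 270 250 92.8 0
```

```text
t 13.0 tcp [ 5.461e+02 -5.000e-01  2.804e+02] yaw 92.99 z [-0.0043  0.0018 -1.    ] F [ 1.49 -1.16 -4.39] M [-0.052 -0.2    0.035] w 28.4 gf 80.2 j [ 0.85  0.53 -1.31  1.75  0.53  1.29  1.04]
shift [ 49.8 273.4  31.2] turn [ 0.002 -0.004  0.003] n 6
```

{"method": "step_arm", "body": {"moves": [[50,273,40,0,0,0,22],[50,273,40,0,0,0,22],[50,273,40,0,0,0,22],[50,273,40,0,0,0,22],[50,273,40,0,0,0,22],[50,273,40,0,0,0,22],[50,273,40,0,0,0,22],[50,273,40,0,0,0,22]]}}

```text
clock: 13.8
tcp_pos: [0.4817, 0.2702, 0.2385]
orientation: [0.081, -3.139, 0.0]
contact_force: [0.9, -0.4, -3.6]
grip_width: 0.0282
gripper_force: 80.4
```

```bash
python3 go.py 482 270 200 92.8 0
```

```text
t 13.8 tcp [481.7 270.2 238.5] yaw 92.97 z [-2.e-03 -1.e-04 -1.e+00] F [ 0.91 -0.38 -3.65] M [-0.06  -0.177 -0.003] w 28.2 gf 80.4 j [ 0.28  0.55 -1.23  1.79  0.55  1.21  0.51]
shift [-0.4 -0.2 38.5] turn [-0.    -0.002  0.003] n 1
```

{"method": "step_arm", "body": {"moves": [[0,0,40,0,0,0,22],[0,0,40,0,0,0,22],[0,0,40,0,0,0,22],[0,0,40,0,0,0,22],[0,0,40,0,0,0,22],[0,0,40,0,0,0,22]]}}

```text
clock: 14.4
tcp_pos: [0.483, 0.2705, 0.2007]
orientation: [-0.076, 3.139, 0.004]
contact_force: [-0.1, 0.3, -3.4]
grip_width: 0.0287
gripper_force: 80.5
```

```bash
cat > mom.py <<'E'
from h import *; from go import *
im,W=grab("top"); st(); grab("scene"); st(); 
for _ in range(6): r.grab_frame("top"); st()
h=W; m=(W[...,2]>.165)&(W[...,2]<.24)&(abs(W[...,0]-.482)<.16)&(abs(W[...,1]-.27)<.06)
S=np.load("scene.npz")["W"]
for n,W in(("top",W),("scene",S)):
  m=(W[...,2]>r.get_obs()["tcp_pos"][2]-.01)&(W[...,2]<r.get_obs()["tcp_pos"][2]+.05)&(abs(W[...,0]-.482)<.16)&(abs(W[...,1]-.27)<.06)
  q=W[m]; print(n,len(q))
  for x in np.arange(-.12,.12,.02):
    k=q[(q[:,0]-.482>=x)&(q[:,0]-.482<x+.02)]
    if len(k)>3: print(f" {x:.2f} z {np.median(k[:,2]):.4f} y {k[:,1].min():.4f} {k[:,1].max():.4f} x {k[:,0].min():.4f} {k[:,0].max():.4f}")
E
python3 mom.py
```

```text
t 14.45 tcp [482.8 270.5 200.5] yaw 92.8 z [ 0.0011  0.0023 -1.    ] F [ 0.09  0.45 -4.06] M [-0.013 -0.128  0.034] w 28.2 gf 80.5 j [ 0.25  0.59 -1.19  1.83  0.6   1.14  0.48]
t 14.5 tcp [482.7 270.4 200.3] yaw 92.81 z [ 9.0e-04  2.1e-03 -1.0e+00] F [-0.26  0.9  -2.92] M [-0.037 -0.143  0.036] w 28.6 gf 80.5 j [ 0.25  0.59 -1.19  1.83  0.6   1.14  0.48]
t 14.55 tcp [482.6 270.4 200.1] yaw 92.81 z [ 7.e-04  2.e-03 -1.e+00] F [-0.67  0.51 -3.38] M [-0.035 -0.076 -0.047] w 28.1 gf 80.5 j [ 0.25  0.59 -1.19  1.83  0.6   1.14  0.48]
t 14.6 tcp [482.6 270.4 200. ] yaw 92.82 z [ 4.0e-04  1.9e-03 -1.0e+00] F [-0.07 -0.32 -3.74] M [ 0.005 -0.087 -0.002] w 28.6 gf 80.5 j [ 0.25  0.59 -1.19  1.83  0.6   1.14  0.48]
t 14.65 tcp [482.5 270.4 199.9] yaw 92.82 z [ 2.0e-04  1.9e-03 -1.0e+00] F [ 0.97  0.2  -3.39] M [-0.02  -0.171  0.001] w 28.5 gf 80.5 j [ 0.25  0.59 -1.19  1.83  0.6   1.14  0.48]
t 14.7 tcp [482.5 270.4 199.8] yaw 92.82 z [ 1.0e-04  1.9e-03 -1.0e+00] F [-0.48  0.2  -4.05] M [ 0.019 -0.097 -0.061] w 28.4 gf 80.5 j [ 0.25  0.59 -1.19  1.83  0.6   1.14  0.48]
t 14.75 tcp [482.4 270.3
[... 457 characters left out ...]
18 0.2819 x 0.4021 0.4217
 -0.06 z 0.2237 y 0.2533 0.2820 x 0.4222 0.4402
 0.06 z 0.2228 y 0.2514 0.2558 x 0.5575 0.5604
 0.08 z 0.2244 y 0.2507 0.2865 x 0.5625 0.5784
scene 619
 -0.12 z 0.2214 y 0.2500 0.2707 x 0.3803 0.3812
 -0.10 z 0.2208 y 0.2478 0.2770 x 0.3820 0.4014
 -0.08 z 0.2216 y 0.2489 0.2793 x 0.4023 0.4220
 -0.06 z 0.2218 y 0.2481 0.2798 x 0.4224 0.4420
 -0.04 z 0.2210 y 0.2505 0.2767 x 0.4436 0.4619
 -0.02 z 0.2252 y 0.2231 0.2890 x 0.4620 0.4817
 0.00 z 0.2266 y 0.2248 0.3089 x 0.4821 0.5018
 0.02 z 0.2225 y 0.2456 0.2927 x 0.5023 0.5219
 0.04 z 0.2229 y 0.2414 0.2913 x 0.5220 0.5412
 0.06 z 0.2229 y 0.2439 0.2923 x 0.5421 0.5616
 0.08 z 0.2218 y 0.2471 0.2918 x 0.5625 0.5810
```

```bash
python3 - <<'E'
from h import *
a=[]
for _ in range(60):
    r.grab_frame("top"); o=r.get_obs(); a.append(np.r_[o["contact_force"],o["moment"],o["tcp_pos"]])
a=np.array(a); print(a.mean(0).round(4)); print((a.std(0)/60**.5).round(4)); print(r.get_obs()["clock"])
m=a.mean(0); print("rx",m[4]/-m[2])
E
```

```text
[-1.0690e-01 -8.0800e-02 -3.6616e+00  1.0100e-02 -1.0340e-01  1.9000e-03
  4.8250e-01  2.7030e-01  1.9970e-01]
[0.0656 0.0666 0.0671 0.0037 0.0035 0.0035 0.     0.     0.    ]
17.8
rx -0.02824816945040945
```

```bash
python3 go.py 510.3 271.5 80 92.8 0
```

```text
t 17.8 tcp [482.5 270.3 199.7] yaw 92.82 z [-1.0e-04  1.9e-03 -1.0e+00] F [-0.73 -0.42 -2.89] M [ 0.043 -0.071  0.   ] w 28.7 gf 80.5 j [ 0.25  0.59 -1.19  1.83  0.6   1.14  0.48]
shift [-27.9  -0.4 119.7] turn [0.002 0.    0.   ] n 3
```

{"method": "step_arm", "body": {"moves": [[-28,-0.4,30,0.002,0,0,22],[-28,-0.4,70,0.002,0,0,22],[-28,-0.4,100,0.002,0,0,22],[-28,-0.4,115,0.002,0,0,22],[-28,-0.4,120,0.002,0,0,22],[-28,-0.4,120,0.002,0,0,22],[-28,-0.4,120,0.002,0,0,22],[-28,-0.4,120,0.002,0,0,22]]}}

```text
clock: 18.6
tcp_pos: [0.5113, 0.2722, 0.0812]
orientation: [-0.077, 3.138, 0.002]
contact_force: [-0.3, 0.7, -3.1]
grip_width: 0.0283
gripper_force: 80.5
```

```bash
python3 go.py 510.3 271.5 73 92.8 0; python3 - <<'E'
import os,sys; sys.path.insert(0,'.'); os.chdir('.')
from h import *
im,W=grab("scene"); save(cv2.resize(im[120:230,255:385],(780,600)[:2],interpolation=cv2.INTER_CUBIC),"f1.png")
E
```

```text
t 18.6 tcp [511.3 272.2  81.2] yaw 92.81 z [ 0.0023  0.0011 -1.    ] F [-0.32  0.68 -3.09] M [-0.01  -0.073 -0.028] w 28.3 gf 80.5 j [ 0.15  0.75 -1.04  1.86  0.78  1.    0.38]
shift [ 1.  -0.7  8.2] turn [0.001 0.002 0.   ] n 1
```

View pics/f1.png

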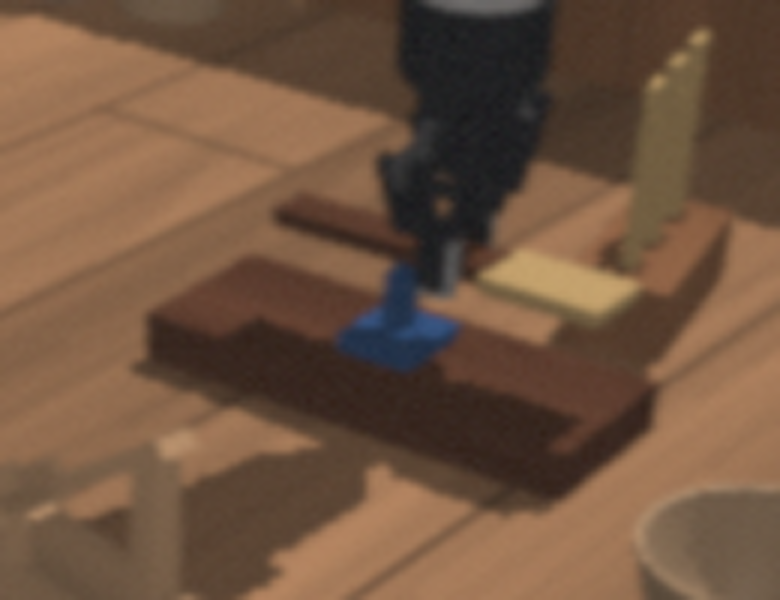

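The paddle is level just above the ridge, whose top is at crop (403,275). The fingers are at (440,275), clear of the ridge. I'm lowering to contact.

{"method": "step_arm", "body": {"moves": [[0.8,-0.5,3,0,0,0,22],[0.8,-0.5,5,0,0,0,22],[0.8,-0.5,6,0,0,0,22],[0.8,-0.5,6.5,0,0,0,22],[0.8,-0.5,7,0,0,0,22],[0.8,-0.5,7,0,0,0,22],[0.8,-0.5,7,0,0,0,22]]}}

```text
clock: 19.35
tcp_pos: [0.5097, 0.2709, 0.0729]
orientation: [-0.077, 3.141, -0.001]
contact_force: [-0.7, -2.3, 0.3]
grip_width: 0.0285
gripper_force: 81.2
```

```bash
cat > avg.py <<'E'
from h import *
a=[]
for _ in range(12):
    r.grab_frame("top"); o=r.get_obs(); a.append(np.r_[o["contact_force"],o["moment"],o["tcp_pos"]*1000])
print(np.mean(a,0).round(3),r.get_obs()["clock"])
E
python3 avg.py; python3 go.py 510.3 271.5 73 92.8 0
```

```text
[-1.45500e+00 -2.38900e+00  1.83800e+00 -4.97000e-01  3.42000e-01
  7.10000e-02  5.09674e+02  2.70927e+02  7.27980e+01] 19.95
t 19.95 tcp [509.7 270.9  72.8] yaw 92.82 z [ 1.e-04 -3.e-04 -1.e+00] F [-1.37 -3.73  2.7 ] M [-0.553  0.419  0.072] w 28.6 gf 81.4 j [ 0.14  0.76 -1.03  1.87  0.79  0.99  0.38]
shift [-0.6  0.5 -0.2] turn [-0.  0.  0.] n 1
```

{"method": "step_arm", "body": {"moves": [[0,0,-0.2,0,0,0,22],[0,0,-0.2,0,0,0,27],[0,0,-0.2,0,0,0,29],[0,0,-0.2,0,0,0,31],[0,0,-0.2,0,0,0,33]], "grip_force": 20}}

```text
clock: 20.45
tcp_pos: [0.51, 0.2716, 0.0731]
orientation: [-0.077, 3.14, 0.002]
contact_force: [-1.1, 0.5, -0.3]
grip_width: 0.0329
gripper_force: 0.0
```

```bash
cat > tilt.py <<'E'
from h import *; from go import st
st()
for n in("top","scene"):
    im,W=grab(n); m=(W[...,2]>.055)&(W[...,2]<.135)&(abs(W[...,0]-.482)<.16)&(abs(W[...,1]-.27)<.035)
    q=W[m]; e=(q[:,0]<.455)|(q[:,0]>.545); k=q[e]
    for s in(k[:,0]<.455,k[:,0]>.545):
        if s.sum()>3: print(n,s.sum(),"x",k[s,0].min().round(3),k[s,0].max().round(3),"z",np.percentile(k[s,2],[10,50,90]).round(4),"y",k[s,1].min().round(3),k[s,1].max().round(3))
    k=k[k[:,2]>np.median(k[:,2])-.008]
    p=np.polyfit(k[:,0],k[:,2],1); print(" slope deg",np.degrees(np.arctan(p[0])).round(2))
E
python3 tilt.py; sleep 0; python3 tilt.py | head -1
```

```text
t 20.45 tcp [510.  271.6  73.1] yaw 92.82 z [ 7.0e-04  1.2e-03 -1.0e+00] F [-1.1   0.47 -0.27] M [0.019 0.035 0.043] w 32.9 gf 0.0 j [ 0.14  0.76 -1.03  1.87  0.79  0.98  0.38]
top 159 x 0.405 0.454 z [0.0905 0.095  0.0992] y 0.252 0.282
top 5 x 0.6 0.606 z [0.0861 0.0914 0.0971] y 0.254 0.259
 slope deg -0.68
scene 101 x 0.405 0.455 z [0.087  0.0944 0.0961] y 0.246 0.281
scene 210 x 0.545 0.606 z [0.0882 0.0949 0.0969] y 0.243 0.295
 slope deg 0.15
t 20.55 tcp [509.9 271.5  73.1] yaw 92.83 z [ 5.e-04  8.e-04 -1.e+00] F [ 0.55 -0.64 -0.06] M [-0.013  0.005 -0.06 ] w 33.1 gf 0.0 j [ 0.14  0.76 -1.03  1.87  0.79  0.99  0.38]
```

Released, and the paddle stays level with zero force on the tool. I'll open wider and retreat straight up.

{"method": "step_arm", "body": {"moves": [[0,0,0,0,0,0,45],[0,0,0,0,0,0,60],[0,0,0,0,0,0,60],[0,0,-10,0,0,0,60],[0,0,-30,0,0,0,60],[0,0,-70,0,0,0,60],[0,0,-120,0,0,0,60],[0,0,-160,0,0,0,60]]}}

```text
clock: 21.45
tcp_pos: [0.5095, 0.272, 0.2372]
orientation: [-0.079, 3.138, 0.002]
contact_force: [1.3, 0.2, -0.1]
grip_width: 0.0598
gripper_force: 0.0
```

```bash
for i in 1 2 3 4 5; do python3 tilt.py | grep -E "slope|^t"|cut -c1-60; done; python3 - <<'E'
from h import *
S=np.load("scene.npz"); save(cv2.resize(S["im"][100:260,215:430],(800,595),interpolation=cv2.INTER_CUBIC),"g1.png")
E
```

```text
t 21.45 tcp [509.5 272.  237.2] yaw 92.88 z [ 0.0021  0.0016
top 160 x 0.406 0.454 z [0.0901 0.0959 0.0991] y 0.252 0.283
 slope deg -0.72
 slope deg 0.02
t 21.55 tcp [511.4 274.3 240.6] yaw 92.85 z [ 0.0091  0.0058
top 160 x 0.405 0.454 z [0.0916 0.096  0.1002] y 0.252 0.282
 slope deg 0.4
 slope deg 0.09
t 21.65 tcp [510.1 271.5 235.1] yaw 92.81 z [ 3.1e-03  8.0e-
top 160 x 0.405 0.454 z [0.0904 0.0952 0.0996] y 0.252 0.282
 slope deg -0.89
 slope deg -0.01
t 21.75 tcp [509.3 270.4 232.6] yaw 92.82 z [-4.0e-04 -1.1e-
top 158 x 0.406 0.453 z [0.0918 0.0954 0.0997] y 0.252 0.282
 slope deg 1.52
 slope deg 0.03
t 21.85 tcp [509.2 270.4 231.9] yaw 92.82 z [-0.0016 -0.0013
top 159 x 0.405 0.454 z [0.0912 0.0949 0.0994] y 0.252 0.282
 slope deg 0.19
 slope deg 0.01
```

View pics/g1.png

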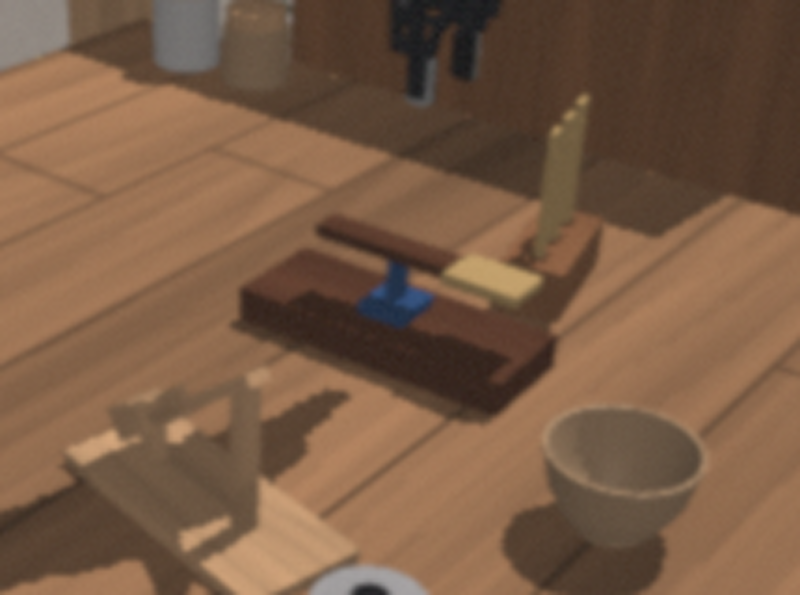

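The picture shows the paddle level across the ridge (crop (400,260)), with the gripper clear above at (420,90) and the slope steady at about 0°. I'm handing in.

```bash
python3 -c "
from bench import r
print(r.hand_in())"
```

```text
the job is handed in; nothing more can be done
None
```

The job is handed in at about 22 s: the middle-sized blue block is fully home in the stand's socket, and the paddle rests level by itself across its ridge with the gripper clear of it.

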